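# Snap the cover plate home and shut the vial case

### The arm

A 6-joint arm with a two-finger parallel gripper is mounted at the origin on the work surface. World frame = base frame: x ahead of the robot, y to its left, z up, the work surface at z = 0. Lengths are in m, angles in rad, forces in N, time in s.
With the tool pointing down it reaches from about 0.275 to 0.85 m from the base axis. Payload 5.2 kg.
Tool frame: the origin (TCP) lies midway between the tips of the shut fingers; the grasp point (between the pads) lies tcp_to_grasp behind it (tcp_to_grasp is the distance from the TCP to the grasp point, in m); z points along the fingers, x is the direction in which the jaws open and shut, and the axes are right-handed (so a half turn about z gives the same grasp; the last joint's range is limited). The gripper opens to 85 mm and grips with 20 to 120 N. Pads are 22 mm wide; open, the fingers measure 114 mm over their backs; the gripper's body (76 mm by 85 mm) begins 54 mm behind the grasp point. The pads swing forward as they close: fully open they stand 13 mm farther back than shut.
Start: joints at [-1.527, 0.259, 1.535, -0, 1.348, -0.203], TCP at [0.134, -0.533, 0.204] pointing down, gripper open.
Joint ranges: [-3.14, 3.14], [-0.91, 2.08], [0.19, 2.58], [-1.22, 4.36], [0.22, 2.71], [-3.12, 3.12]. Speed limits (rad/s): [2.57, 2.57, 3.14, 3.14, 3.14, 3.14].

### API

Orientations are given as a unit quaternion [x, y, z, w].
In Python, from rig import * gives the robot as it stands.
- The arm moves only by the shell command python3 -m crank 'ROWS' [FORCE]. ROWS is JSON, a list of rows, each a list of 3 entries, a list of its own where there are three numbers: the shift along the tool's x, y, z in mm, then the turn, a rotation vector about the tool's x, y, z in rad, then the gripper command: -1 is shut, 1 is fully open, values between are in proportion. In form: [[[tx, ty, tz], [rx, ry, rz], grip], ...]. A call has 1 to 12 rows; each row is the pose to reach, as a shift and turn from the pose measured when the call began, along the tool's axes at that moment; what a row does not reach only later rows make up. A row lasts 1/10 s, in which the tool goes at most 50 mm and 8.59 degrees, less where a joint would pass 70% of its speed; a pose out of reach is approached as far as the arm can. A call with a gripper value outside its range is refused whole. The fingers move at their own pace and stop on an object; FORCE is the grip in N (left out, the last holds). Time passes only in rows, so rows that repeat a pose let the fingers close. It gives the time, the measured TCP pose, the force and the opening at its end, in the units of the state.
- state(): the state, without advancing time (a new reading comes with each control period).
- read_camera(name): name is "scene" or "top" or "wrist"; returns the picture (480x640x3 uint8, red, green, blue); there is no depth.
- camera_model(name): a dict with "fx", "fy", "cx", "cy" (pixels), "R" (3x3) and "t" (3): a world point X has camera coordinates R X + t. Camera axes: x right, y down, z forward; pixel columns grow to the right and rows downward; lengths in m; the calibration is good to about 2 mm. A picture is of the moment at which its call begins: read the wrist's pose just before it. camera_model takes no time and is no camera call; for the wrist camera it gives the pose at the moment of the call.
- sign_off(): hands the job in, once; it reports no verdict.
The state is a dict: "time_s": time; "qpos": joint angles; "joint_velocities": joint speeds; "tau": joint torques, N m; "position": TCP position; "tcp_rot": TCP orientation; "contact_force": force on the tool from outside, world axes, zero at the start; "moment": the same for the moment, N m; "opening": finger opening in m.
Only numpy, scipy, OpenCV 4.12 (cv2) and the standard library are available. Lean on these libraries where they do the work, as an engineer would, in place of code of your own. Each camera call takes 0.05 s, during which the arm holds its last target. There are 200 camera calls.

### The job

The white cover plate inside the open, red-lidded vial case has slipped: one end rests up on the rim. Push it along so that its low end goes under the two black tabs, press the raised end down until it snaps under the orange catch and the plate lies level on the insert, then swing the red lid over and press it fully shut past its catch. Do not shift or topple the other things on the table.

Things in the scene. Friction and masses are not known exactly. Their poses are not given: they have to be found in the camera images.
- case: The vial case, a teal open-topped box fixed to the table, 134 x 221 x 72 mm high (x, y, z), walls 9 mm; a black catch housing sticks out 11 mm from its +y end. Origin: centre of its underside; x points to the lid's hinge side (away from the robot, give or take a yaw of 0.25 rad), y to the end with the plate catch, z up. Recess 116 x 203 mm, 20 mm deep.
- plate: Loose cover plate, white, 112 x 200 x 6 mm (x, y, z), 0.1 to 0.17 kg. Origin: centre of its underside; z is its upper side, y points to its ribbed end. At the start that end lies up on the case's +y rim, 12 to 37 mm too far (tilt about 0.11 rad), the other on the insert. Pushed 15 to 40 mm towards the case's -y it stops at the tab wall, and the ribbed end drops off the rim onto the catch.
- insert (a point): Centre of the recess's flat floor (grey, with vial tops drawn on it), 52 mm above the case's underside and 20 mm below its rim. The plate's underside lies on it when seated; the rib's top is then 18 mm above it.
- tabs (a point): Midway between the inner lower edges of the two black tabs on the recess's -y wall. The tabs are 20 mm wide, 70 mm apart along x, reach 7 mm in from the wall, and their undersides are 9 mm above the insert.
- catch (a point): Tip of the orange sprung catch in the middle of the recess's +y wall, 40 mm wide, sticking 6 mm in from the wall, 7.2 mm above the insert. The plate's end, pressed down at the rib with about 6 to 12 N, pushes it aside and snaps beneath it.
- rib_top (a point): Centre of the top of the plate's orange rib. The rib is 60 mm long (x), 8 mm thick (y) and 12 mm high above the plate's upper side, its middle 35 mm from the plate's +y end. A good place to push (on its +y side) and to press.
- plate_catch_end (a point): Middle of the lower edge of the plate's +y end (the end that starts on the rim).
- plate_tab_end (a point): Middle of the lower edge of the plate's -y end (the end that goes under the tabs).
- lid (a joint): Opening angle of the red lid (rad): 0 shut, 1.65 to 1.95 at the start (upright, leaning slightly away). A stiff hinge (0.2 N m) holds it at any angle. At about 0.1 rad it meets a sprung catch and needs about 5 to 12 N down at its front edge to go past and shut. With the plate not snapped home, the rib is in its way.
- lid_hinge (a point): Middle of the lid's hinge axis, on the case's far (+x) rim at a height of 72 mm; the axis runs along the case's y. The lid is a slab 145 mm (hinge to free edge) x 221 x 8 mm; its outer face is 8 mm from the axis, on the side away from the case's inside. At the middle of its free edge a lip 70 mm wide stands 20 mm out from the inner face.
- lid_edge (a point): Middle of the free edge of the lid's outer face, 145 mm from the hinge axis. Push the lid from its outer side, or press down here when it is nearly shut.
- vial_a: Small amber glass vial, 28 mm across, 55 mm high, standing loose on the table. Origin: centre of its underside. Leave it.
- vial_b: Amber vial with a red cap, 34 mm across, 65 mm high, loose at the back. Origin: centre of its underside. Leave it.
- tape: Roll of white tape lying flat, 80 mm across, 25 mm high. Origin: centre of its underside. Leave it.
- rinse: Blue bottle, 70 mm across, 170 mm high, loose. Origin: centre of its underside. Leave it.
- carton: Cardboard carton, 70 x 110 x 50 mm, loose. Origin: centre of its underside. Leave it.
- dish: Steel bowl, 120 mm across, 40 mm high, loose. Origin: centre of its underside. Leave it.
- spray: White spray can, 52 mm across, 160 mm high, loose. Origin: centre of its underside. Leave it.
- blue_case: A closed blue case, 126 x 186 x 67 mm high, fixed to the table on the other side of the table's middle from the vial case. Origin: centre of its underside. Not part of the job.
There are look-alikes about, which are no part of the job. There is more than one size of the plate; the job needs the middle-sized.

How it is judged:
On the way, in this order (a step that is already met when the one before it is completed fails the run):
1. the cover plate lies level on the insert, its low end under the tabs and its other end snapped under the catch, the lid still open (z of each of plate_catch_end, plate_tab_end in the frame of case below 0.055 m and y of plate_tab_end in the frame of case below -0.096 m and angle between the z axis of plate and the z axis of case, either way round below 0.02 rad and value of joint lid above 0.3 rad), for 0.2 s.
2. the lid is pressed shut past its catch (value of joint lid below 0.015 rad), for 0.2 s.
At the end, for the whole second after the job is handed in: The plate lies at rest on the insert with both ends within 3 mm of it, level within 0.02 rad, its -y end under the tabs (within 5.5 mm of the tab wall), and the lid is shut to less than 0.015 rad (z of each of plate_catch_end, plate_tab_end in the frame of case below 0.055 m and y of plate_tab_end in the frame of case below -0.096 m and angle between the z axis of plate and the z axis of case, either way round below 0.02 rad and value of joint lid below 0.015 rad and linear speed of plate below 0.02 m/s); the robot touches nothing.
It fails at once if any of the other loose things (vials, tape, bottle, carton, dish, can) is shifted more than 30 mm or toppled (distance of any of vial_a, vial_b, tape, rinse, carton, dish, spray from where it was at the start of the episode above 0.03 m or angle between any of vial_a, vial_b, tape, rinse, carton, dish, spray's own z axis and vertical above 0.4 rad).
It also fails if it takes over 64 s, if anything falls off the work surface, if the arm or the gripper's body presses on something with over 40 N, if the wrist force passes 120 N, or if a joint passes its speed limit or range.

## Working session

There is one attempt and no reset: what is moved stays moved. The work goes in short steps, Python scripts to look and compute and a shell command to move; the robot and the scene stay as the last step left them, time stands still between calls to the robot, and variables do not carry over. Pictures are saved under pics/ and viewed, about 8 in all and at most 12, crops included, and the job is handed in when it is done.

```bash
mkdir -p pics; ls; python3 - <<'E'
from rig import *
import cv2
s=state();print({k:s[k] for k in('time_s','position','tcp_rot','contact_force','opening')})
for n in('scene','top'):
    im=read_camera(n);cv2.imwrite(f'pics/{n}0.png',im[:,:,::-1])
    m=camera_model(n);print(n,m)
E
```

```text
pics
{'time_s': 0.0, 'position': array([ 0.13435157, -0.53273112,  0.20345763]), 'tcp_rot': array([ 7.88768290e-01, -6.14689934e-01, -6.13806771e-04, -7.02069847e-04]), 'contact_force': array([-0.87693648, -0.21411794, -0.24405142]), 'opening': 0.08561275504200398}
scene {'fx': 502.46075061032906, 'fy': 502.46075061032906, 'cx': 324.94544372636756, 'cy': 240.4439831589716, 'R': array([[-0.80238906,  0.59679691, -0.00228878],
       [ 0.44641808,  0.59765174, -0.66597545],
       [-0.3960842 , -0.53539317, -0.74597015]]), 't': array([ 0.40570738, -0.15125242,  1.38970953])}
top {'fx': 580.2988151296134, 'fy': 580.2988151296134, 'cx': 321.08704300000676, 'cy': 231.92656285565693, 'R': array([[-0.007568  , -0.9998652 ,  0.01457101],
       [-0.98496607,  0.0049388 , -0.17267732],
       [ 0.17258208, -0.01565878, -0.98487067]]), 't': array([9.86780637e-04, 5.40298684e-01, 1.36199335e+00])}
```

View pics/top0.png

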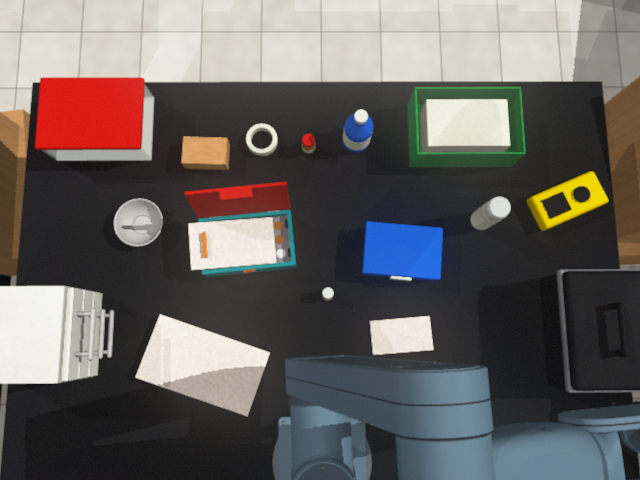

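View pics/scene0.png

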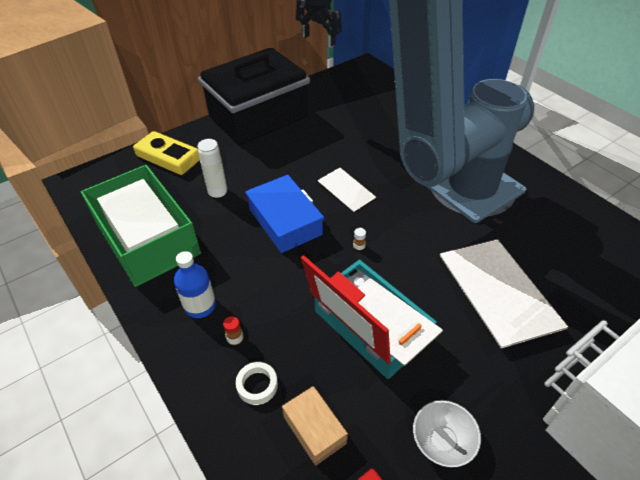

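The top view shows the case at about (245,243), its +y end to the left. The rib is at (203,245), and the lid stands upright at (240,195). The small vial_a is at (327,293).

```bash
cat > h.py <<'E'
import numpy as np,cv2
from rig import *
from scipy.spatial.transform import Rotation as Ro
def ray(m,uv,z):
    d=m['R'].T@np.array([(uv[0]-m['cx'])/m['fx'],(uv[1]-m['cy'])/m['fy'],1]); c=-m['R'].T@m['t']
    return c+d*(z-c[2])/d[2]
def proj(m,X):
    p=m['R']@np.asarray(X)+m['t']; return np.array([m['fx']*p[0]/p[2]+m['cx'],m['fy']*p[1]/p[2]+m['cy']])
def mask(im,lo,hi):
    return cv2.inRange(cv2.cvtColor(im,cv2.COLOR_RGB2HSV),np.array(lo),np.array(hi))
E
python3 - <<'E'
from h import *
im=cv2.imread('pics/top0.png');m=camera_model('top')
c=cv2.resize(im[170:290,175:310],None,fx=5.8,fy=5,interpolation=cv2.INTER_CUBIC)
c=cv2.resize(im[170:290,175:310],None,fx=5,fy=5,interpolation=cv2.INTER_CUBIC);cv2.imwrite('pics/crop0.png',c)
rgb=im[:,:,::-1].copy()
t=mask(rgb,(82,120,50),(98,255,255));t[:170]=0;t[290:]=0
pts=cv2.findNonZero(t).reshape(-1,2);print(cv2.boxPoints(cv2.minAreaRect(pts)),cv2.approxPolyDP(cv2.convexHull(pts),3,True)[:,0])
for u in [(203,273),(296,266),(291,211)]: print(u,ray(m,u,.072).round(4))
o=mask(rgb,(5,150,120),(15,255,255));n,l,st,ce=cv2.connectedComponentsWithStats(o)
for i in range(1,n):
    if st[i,4]>15:print(st[i],ce[i],ray(m,ce[i],.095).round(4))
E
```

```text
[[197.49109 216.96048]
 [291.33185 209.41006]
 [295.95288 266.84286]
 [202.11212 274.39328]] [[295 265]
 [203 274]
 [198 219]
 [290 210]]
(203, 273) [0.4394 0.276  0.072 ]
(296, 266) [0.4546 0.0578 0.072 ]
(291, 211) [0.5872 0.0697 0.072 ]
[274 222   8   8  47] [278.0212766  225.36170213] [0.548  0.0993 0.095 ]
[202 232   5  25  72] [203.90277778 244.45833333] [0.5036 0.2714 0.095 ]
[276 236   8   7  45] [279.26666667 239.17777778] [0.5152 0.0962 0.095 ]
[243 270  13   2  17] [249.11764706 270.52941176] [0.4421 0.1655 0.095 ]
```

View pics/crop0.png

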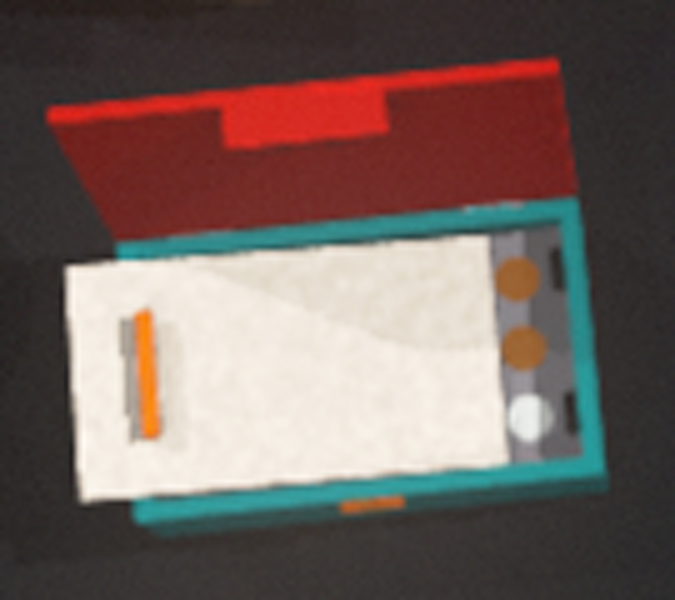

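```bash
cat >> h.py <<'E'
C=np.array([.513,.173]);YAW=.075
def loc2w(x,y,z):
    c,s=np.cos(YAW),np.sin(YAW); return np.array([C[0]+c*x-s*y,C[1]+s*x+c*y,z])
def w2loc(p):
    c,s=np.cos(YAW),np.sin(YAW); d=np.asarray(p)[:2]-C; return np.array([c*d[0]+s*d[1],-s*d[0]+c*d[1]])
def goal(x,y,z,pitch=0):
    # case-frame target (z world); tool down, tool x along case x, optional tilt about case y
    s=state();R0=Ro.from_quat(s['tcp_rot'])
    R=Ro.from_euler('z',YAW)*Ro.from_euler('y',pitch)*Ro.from_euler('x',np.pi)
    t=R0.inv().apply(loc2w(x,y,z)-s['position'])*1000; r=(R0.inv()*R).as_rotvec()
    print('shift',t.round(1),'rot',r.round(3),'now loc',w2loc(s['position']).round(4),s['position'][2].round(4),'F',s['contact_force'].round(1),'t',s['time_s'])
E
python3 -c "
from h import *
goal(-.002,.122,.24);m=camera_model('wrist');s=state();print(Ro.from_quat(s['tcp_rot']).inv().apply(-m['R'].T@m['t']-s['position']))
R=Ro.from_quat(s['tcp_rot']).as_matrix();print((m['R']@R).round(2),m['fx'])"
```

```text
shift [-712.6 -558.5  -35.1] rot [-1.000e-03  1.000e-03 -1.399e+00] now loc [-0.4305 -0.6755] 0.2036 F [-0.3  0.5 -0.4] t 0.1
[-2.59091190e-05 -7.32790813e-02 -1.70498743e-01]
[[ 1.   -0.   -0.  ]
 [ 0.    0.96 -0.29]
 [ 0.    0.29  0.96]] 378.67384322868617
```

```bash
python3 -m crank '[[[-712,-558,-35],[0,0,-1.4],-1],[[-712,-558,-35],[0,0,-1.4],-1],[[-712,-558,-35],[0,0,-1.4],-1],[[-712,-558,-35],[0,0,-1.4],-1],[[-712,-558,-35],[0,0,-1.4],-1],[[-712,-558,-35],[0,0,-1.4],-1],[[-712,-558,-35],[0,0,-1.4],-1],[[-712,-558,-35],[0,0,-1.4],-1],[[-712,-558,-35],[0,0,-1.4],-1],[[-712,-558,-35],[0,0,-1.4],-1],[[-712,-558,-35],[0,0,-1.4],-1],[[-712,-558,-35],[0,0,-1.4],-1]]' 20
python3 -c "
from h import *
goal(-.002,.122,.20)"
```

```text
time_s: 1.3
position: [0.3778, 0.0168, 0.2281]
tcp_rot: [0.999, 0.038, 0.0, -0.001]
contact_force: [1.6, -0.5, -0.9]
opening: -0.0005
shift [ 144.8 -267.4   28.5] rot [-0.001 -0.001  0.001] now loc [-0.1466 -0.1456] 0.2281 F [ 1.6 -0.5 -0.9] t 1.3
```

```bash
python3 -m crank '[[[145,-267,28],[0,0,0],-1],[[145,-267,28],[0,0,0],-1],[[145,-267,28],[0,0,0],-1],[[145,-267,28],[0,0,0],-1],[[145,-267,28],[0,0,0],-1],[[145,-267,28],[0,0,0],-1],[[145,-267,28],[0,0,0],-1],[[145,-267,28],[0,0,0],-1],[[145,-267,28],[0,0,0],-1]]' 
python3 - <<'E'
from h import *
goal(-.002,.122,.20)
m=camera_model('wrist');im=read_camera('wrist')
o=mask(im,(5,150,120),(15,255,255));n,l,st,ce=cv2.connectedComponentsWithStats(o)
for i in range(1,n):
    if st[i,4]>60:
        p=ray(m,ce[i],.088);print(st[i],ce[i].round(),p.round(4),w2loc(p).round(4))
cv2.imwrite('pics/w1.png',im[:,:,::-1])
E
```

```text
time_s: 2.2
position: [0.5014, 0.2932, 0.2001]
tcp_rot: [0.999, 0.038, -0.0, -0.0]
contact_force: [-0.2, 0.5, 0.9]
opening: 0.0001
shift [ 0.6 -1.3  0.1] rot [-0.     0.001  0.001] now loc [-0.0026  0.1207] 0.2001 F [-0.2  0.5  0.9] t 2.2
[284 238  75  13 805] [320. 243.] [0.5033 0.275  0.088 ] [-0.002   0.1025]
[314 395  13  15 152] [321. 402.] [0.5154 0.1266 0.088 ] [-0.0011 -0.0464]
```

View pics/w1.png

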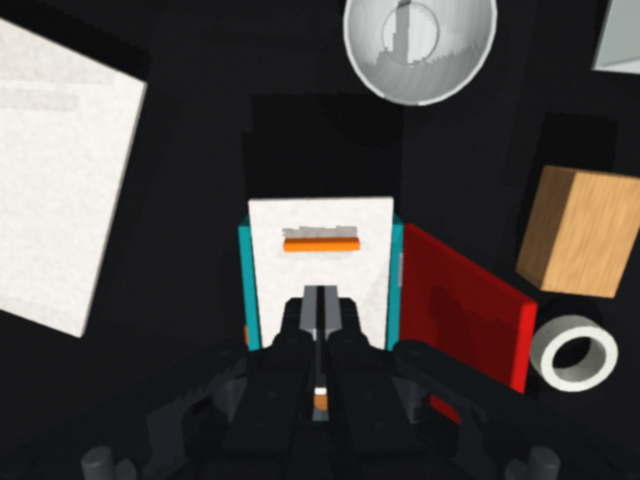

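The wrist view shows the rib at (320,243), square to the case, and the fingers clear of it. I'll lower behind the rib next.

```bash
python3 -m crank '[[[0,-9,60],[0,0,0],-1],[[0,-9,100],[0,0,0],-1],[[0,-9,114],[0,0,0],-1],[[0,-9,114],[0,0,0],-1],[[0,-9,114],[0,0,0],-1]]' 
python3 -c "
from h import *
goal(-.002,.1,.083)"
```

```text
time_s: 2.75
position: [0.5016, 0.301, 0.0878]
tcp_rot: [0.999, 0.037, 0.001, -0.0]
contact_force: [0.1, -0.2, 1.4]
opening: -0.0002
shift [-0.1 28.5  4.8] rot [-0.001 -0.001 -0.001] now loc [-0.0018  0.1285] 0.0878 F [ 0.1 -0.2  1.4] t 2.75
```

```bash
python3 -m crank '[[[0,4,2],[0,0,0],-1],[[0,8,2],[0,0,0],-1],[[0,12,2],[0,0,0],-1],[[0,16,3],[0,0,0],-1],[[0,20,3],[0,0,0],-1],[[0,24,4],[0,0,0],-1],[[0,28,4],[0,0,0],-1],[[0,32,5],[0,0,0],-1],[[0,32,5],[0,0,0],-1]]' 
python3 - <<'E'
from h import *
goal(-.002,.08,.081)
m=camera_model('wrist');im=read_camera('wrist')
o=mask(im,(5,150,120),(15,255,255));n,l,st,ce=cv2.connectedComponentsWithStats(o)
for i in range(1,n):
    if st[i,4]>60:
        p=ray(m,ce[i],.088);print(st[i],ce[i].round(),p.round(4),w2loc(p).round(4))
cv2.imwrite('pics/w2.png',im[:,:,::-1])
m=camera_model('top');im=read_camera('top');cv2.imwrite('pics/top2.png',im[:,:,::-1])
E
```

```text
time_s: 3.65
position: [0.5039, 0.2685, 0.0826]
tcp_rot: [0.999, 0.037, 0.0, -0.0]
contact_force: [0.5, -0.4, 0.3]
opening: 0.0001
shift [-0.  15.9  1.6] rot [-0.001 -0.001 -0.002] now loc [-0.0019  0.0959] 0.0826 F [ 0.5 -0.4  0.3] t 3.65
[ 257  258  128   26 2210] [317. 268.] [0.5025 0.2759 0.088 ] [-0.0028  0.1034]
```

View pics/w2.png

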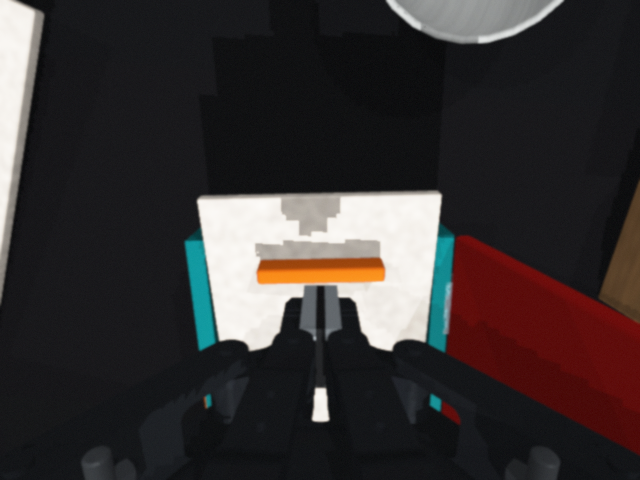

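The rib appears unmoved at (317,268), and the fingertips at (320,285) look to be past it. I'll check from the side camera.

```bash
python3 - <<'E'
from h import *
s=state()
for n in('scene','top'):
    m=camera_model(n);im=read_camera(n)
    p=proj(m,s['position']);print(n,'tcp px',p.round(1))
    o=mask(im,(5,150,120),(15,255,255));k,l,st,ce=cv2.connectedComponentsWithStats(o)
    for i in range(1,k):
        if st[i,4]>25:print(st[i],ce[i].round(1))
    if n=='scene':
        print('rib if y=.100,.084',proj(m,loc2w(-.002,.100,.09)),proj(m,loc2w(-.002,.08,.086)))
        cv2.imwrite('pics/s2.png',cv2.resize(im[220:390,290:470],None,fx=3.5,fy=3.5,interpolation=cv2.INTER_CUBIC)[:,:,::-1])
E
```

```text
scene tcp px [407.5 332. ]
[399 324  22  21 124] [409.4 334.3]
rib if y=.100,.084 [409.35159157 331.19079574] [401.59304883 325.63650093]
top tcp px [205.9 245.1]
[274 222   8   8  48] [278.  225.3]
[276 236   8   7  47] [279.3 239.1]
```

View pics/s2.png

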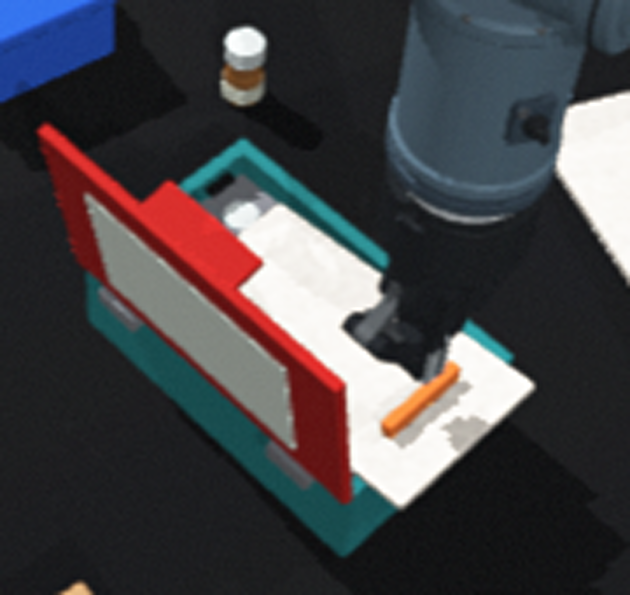

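The side view confirms it: the fingers went over the rib without touching it, and the rib is unmoved at about (409,334). The real tip seems higher than I assumed. I'll go back behind the rib and find the plate by touch.

```bash
python3 -m crank '[[[0,0,-12],[0,0,0],-1],[[0,0,-15],[0,0,0],-1],[[0,-34,-15],[0,0,0],-1],[[0,-34,-10],[0,0,0],-1],[[0,-34,-6],[0,0,0],-1],[[0,-34,-5],[0,0,0],-1],[[0,-34,-4],[0,0,0],-1],[[0,-34,-4],[0,0,0],-1]]' 
python3 -m crank '[[[0,0,1],[0,0,0],-1],[[0,0,2],[0,0,0],-1],[[0,0,3],[0,0,0],-1],[[0,0,3],[0,0,0],-1]]'
python3 - <<'E'
from h import *
s=state();print(s['moment'])
goal(-.002,.13,.08)
m=camera_model('scene');im=read_camera('scene');print(proj(m,s['position']))
cv2.imwrite('pics/s3.png',cv2.resize(im[260:390,340:470],None,fx=4.5,fy=4.5,interpolation=cv2.INTER_CUBIC)[:,:,::-1])
E
```

```text
time_s: 4.65
position: [0.5015, 0.3025, 0.0867]
tcp_rot: [0.999, 0.037, 0.001, -0.0]
contact_force: [0.4, 0.5, 0.0]
opening: -0.0001
time_s: 5.05
position: [0.5014, 0.3024, 0.0836]
tcp_rot: [0.999, 0.037, 0.0, -0.0]
contact_force: [0.1, 0.4, -1.2]
opening: 0.0001
[-0.01266126  0.03162725  0.00742672]
shift [-0.1 -0.1  3.6] rot [-0.001 -0.001 -0.002] now loc [-0.0019  0.1299] 0.0836 F [ 0.1  0.4 -1.2] t 5.05
[420.39700977 343.16650144]
```

View pics/s3.png

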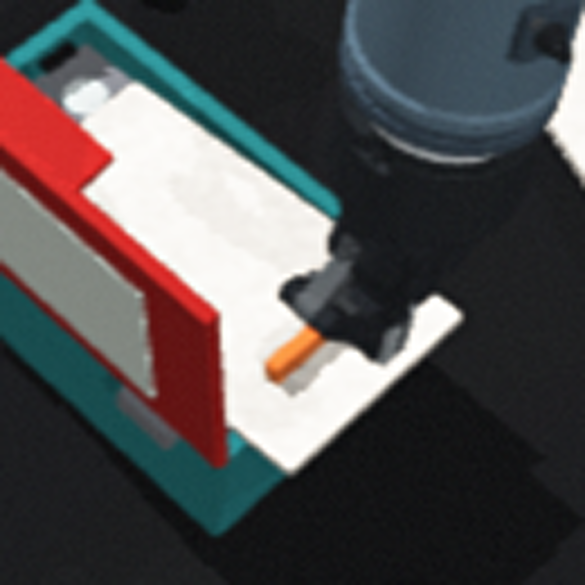

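The fingers are now over the plate behind the rib, with no contact. I'll keep lowering.

```bash
for i in 1 2 3 4; do echo; done; python3 -m crank '[[[0,0,1],[0,0,0],-1],[[0,0,2],[0,0,0],-1],[[0,0,3],[0,0,0],-1],[[0,0,3],[0,0,0],-1]]'; python3 -m crank '[[[0,0,1],[0,0,0],-1],[[0,0,2],[0,0,0],-1],[[0,0,2],[0,0,0],-1]]'
```

```text
time_s: 5.5
position: [0.5013, 0.3024, 0.0804]
tcp_rot: [0.999, 0.037, 0.0, -0.0]
contact_force: [-0.1, 0.4, 0.1]
opening: 0.0003
time_s: 5.8
position: [0.5011, 0.3024, 0.0782]
tcp_rot: [0.999, 0.037, 0.0, -0.0]
contact_force: [-0.5, -0.4, 0.5]
opening: 0.0002
```

```bash
python3 -m crank '[[[0,0,1],[0,0,0],-1],[[0,0,2],[0,0,0],-1],[[0,0,3],[0,0,0],-1],[[0,0,3],[0,0,0],-1]]'; python3 -m crank '[[[0,0,1],[0,0,0],-1],[[0,0,2],[0,0,0],-1],[[0,0,3],[0,0,0],-1],[[0,0,3],[0,0,0],-1]]'
```

```text
time_s: 6.2
position: [0.501, 0.3023, 0.075]
tcp_rot: [0.999, 0.037, -0.0, -0.0]
contact_force: [-0.3, 0.3, 0.4]
opening: -0.0002
time_s: 6.6
position: [0.5009, 0.3022, 0.0718]
tcp_rot: [0.999, 0.037, -0.0, -0.0]
contact_force: [0.1, 1.0, -0.3]
opening: 0.0001
```

```bash
python3 - <<'E'
from h import *
s=state();print(s['position'],s['contact_force'],s['tau'].round(1))
a=read_camera('wrist');b=read_camera('scene')
b=cv2.resize(b[270:390,360:460],None,fx=4,fy=4,interpolation=cv2.INTER_CUBIC)
out=np.hstack([cv2.resize(a[100:460,120:520],None,fx=4/3,fy=4/3)[:480,:400] if 0 else a[:, 140:500],b]);cv2.imwrite('pics/ws4.png',out[:,:,::-1])
E
```

```text
[0.50086343 0.30224382 0.07176537] [ 0.13340402  0.99893346 -0.27188588] [ -0.  -50.9 -25.2   0.   -0.   -0. ]
```

View pics/ws4.png

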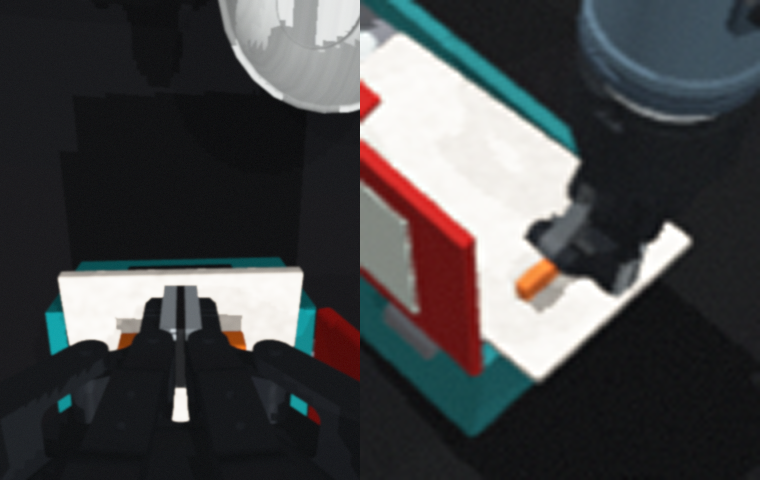

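The wrist half shows the plate end at row 270 and the tips at about row 285, just above the plate. There is still no contact force, so I'll lower further until I feel it.

```bash
for k in 1; do python3 -m crank '[[[0,0,1],[0,0,0],-1],[[0,0,2],[0,0,0],-1],[[0,0,2],[0,0,0],-1]]'; done; python3 -m crank '[[[0,0,1],[0,0,0],-1],[[0,0,2],[0,0,0],-1],[[0,0,2],[0,0,0],-1]]'; python3 -c "
from h import *
a=read_camera('wrist');w=cv2.inRange(a,(150,150,150),(255,255,255));w[:230]=0;w[345:]=0
r=np.where(w.sum(1)/255>180)[0];print(r[:1]);c=np.where(w[r[0]+4]>0)[0];print(c.min(),c.max(),np.where(w[r[0]+4:345,c.min()+20]>0)[0].max())"
```

```text
time_s: 7.0
position: [0.5009, 0.3023, 0.0698]
tcp_rot: [0.999, 0.037, -0.0, -0.0]
contact_force: [-0.1, -0.1, 0.3]
opening: -0.0002
time_s: 7.3
position: [0.5007, 0.3022, 0.0676]
tcp_rot: [0.999, 0.037, -0.0, -0.0]
contact_force: [-0.2, -0.3, -0.4]
opening: 0.0003
[275]Traceback (most recent call last):
  File "<string>", line 4, in <module>
    r=np.where(w.sum(1)/255>180)[0];print(r[:1]);c=np.where(w[r[0]+4]>0)[0];print(c.min(),c.max(),np.where(w[r[0]+4:345,c.min()+20]>0)[0].max())
                                                                                                  ~~~~~~~~~~~~~~~~~~~~~~~~~~~~~~~~~~~~~~~~~~~^^
    return umr_maximum(a, axis, None, out, keepdims, initial, where)
ValueError: zero-size array to reduction operation maximum which has no identity
```

```bash
python3 -m crank '[[[0,0,1],[0,0,0],-1],[[0,0,2],[0,0,0],-1],[[0,0,2],[0,0,0],-1]]'|grep -E "pos|force"; python3 -m crank '[[[0,0,1],[0,0,0],-1],[[0,0,2],[0,0,0],-1],[[0,0,2],[0,0,0],-1]]'|grep -E "pos|force";  python3 -c "
from h import *
a=read_camera('wrist');b=read_camera('scene');np.save('a.npy',a)
b=cv2.resize(b[270:390,360:460],None,fx=4,fy=4,interpolation=cv2.INTER_CUBIC)
cv2.imwrite('pics/ws5.png',np.hstack([a[:,140:500],b])[:,:,::-1])
for r in range(255,300,3): print(r,a[r,[230,260,310,320,330]].sum(1))"
```

```text
position: [0.5007, 0.3022, 0.0655]
contact_force: [0.4, 0.0, -0.2]
position: [0.5005, 0.3021, 0.0632]
contact_force: [-0.7, -0.4, -0.2]
255 [61 60 66 65 61]
258 [63 69 69 61 65]
261 [70 62 66 66 72]
264 [ 84 111 154 174 173]
267 [187 191 190 189 197]
270 [192 189 139 129 120]
273 [199 194  51  54  56]
276 [238 257 307 360 381]
279 [492 512 511 513 512]
282 [572 614 609 613 606]
285 [747 757 449 320 441]
288 [756 762 363  71 366]
291 [755 763 365  71 372]
294 [753 761 374  67 367]
297 [753 759 371  69 367]
```

View pics/ws5.png

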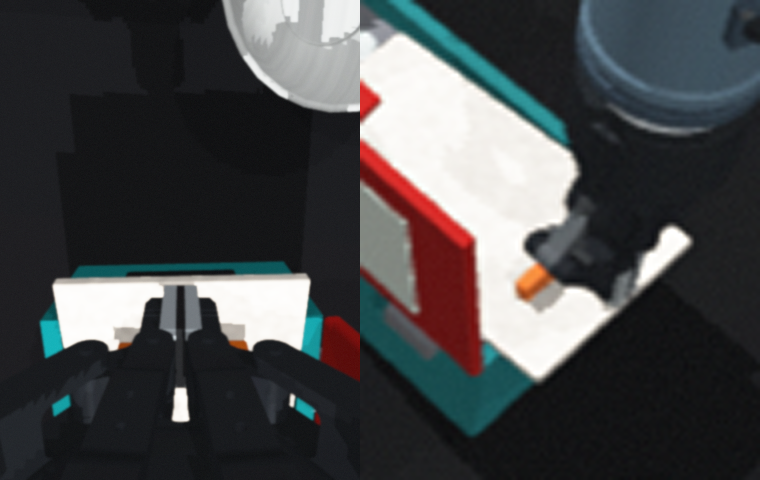

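All cues (finger width in the wrist view, its shadow, the side view) put the real tip about 20 mm behind the stated TCP. I'll keep lowering until it touches.

```bash
python3 -m crank '[[[0,0,1],[0,0,0],-1],[[0,0,2],[0,0,0],-1],[[0,0,2],[0,0,0],-1]]'|grep -E "pos|force"; python3 -m crank '[[[0,0,1],[0,0,0],-1],[[0,0,2],[0,0,0],-1],[[0,0,2],[0,0,0],-1]]'|grep -E "pos|force";python3 -m crank '[[[0,0,1],[0,0,0],-1],[[0,0,2],[0,0,0],-1],[[0,0,2],[0,0,0],-1]]'|grep -E "pos|force"
```

```text
position: [0.5005, 0.3021, 0.0612]
contact_force: [0.3, 0.1, -0.3]
position: [0.5003, 0.3021, 0.059]
contact_force: [-0.3, -0.6, 0.1]
position: [0.5002, 0.302, 0.0568]
contact_force: [0.2, -1.2, 0.2]
```

```bash
python3 -m crank '[[[0,0,1],[0,0,0],-1],[[0,0,2],[0,0,0],-1],[[0,0,2],[0,0,0],-1]]'|grep -E "pos|force"; python3 -m crank '[[[0,0,1],[0,0,0],-1],[[0,0,2],[0,0,0],-1],[[0,0,2],[0,0,0],-1]]'|grep -E "pos|force"
python3 -c "
from h import *
a=read_camera('wrist')
for r in range(262,310,3): print(r,a[r,[210,230,260,320,400,420]].sum(1))"
```

```text
position: [0.5002, 0.302, 0.0548]
contact_force: [0.8, -1.6, 0.9]
position: [0.5003, 0.3025, 0.053]
contact_force: [-1.3, 1.5, 3.2]
262 [74 71 71 72 73 75]
265 [80 69 70 72 76 75]
268 [ 77  72  72  79 152 170]
271 [ 76 122 146 195 215 218]
274 [ 71 214 215 221 208 213]
277 [ 94 215 211 189 210 214]
280 [175 211 214  57 216 227]
283 [209 221 224 139 479 494]
286 [384 448 499 106 573 585]
289 [532 572 588  77 737 747]
292 [697 734 751  71 761 761]
295 [761 763 764  78 761 761]
298 [761 762 764  81 761 763]
301 [761 761 764  74 762 764]
304 [763 760 764  82 762 763]
307 [763 760 763  75 763 762]
```

Contact at TCP z 0.053, so the tip's lower end is about 28 mm behind the reported TCP. I'll lift 4 mm and push the rib.

```bash
python3 -m crank '[[[0,0,-4],[0,0,0],-1],[[0,4,-4],[0,0,0],-1],[[0,8,-4],[0,0,0],-1],[[0,12,-4],[0,0,0],-1],[[0,16,-3],[0,0,0],-1],[[0,18,-3],[0,0,0],-1],[[0,20,-3],[0,0,0],-1],[[0,22,-3],[0,0,0],-1]]'
python3 -c "
from h import *
goal(-.002,.081,.053)
m=camera_model('scene');im=read_camera('scene');o=mask(im,(5,150,120),(15,255,255));k,l,st,ce=cv2.connectedComponentsWithStats(o)
print([(st[i],ce[i]) for i in range(1,k) if st[i,4]>25])"
```

```text
time_s: 10.4
position: [0.5018, 0.2802, 0.0559]
tcp_rot: [0.999, 0.037, -0.001, -0.0]
contact_force: [0.4, 0.6, 0.1]
opening: 0.0002
shift [ 1.2 26.8  2.9] rot [-0.     0.002 -0.002] now loc [-0.0031  0.1078] 0.0559 F [0.4 0.6 0.1] t 10.4
[(array([396, 335,  10,   7,  39], dtype=int32), array([399.69230769, 337.74358974]))]
```

```bash
python3 -m crank '[[[1,3,0],[0,0,0],-1],[[1,6,0],[0,0,0],-1],[[1,9,1],[0,0,0],-1],[[1,12,1],[0,0,0],-1],[[1,15,1],[0,0,0],-1],[[1,15,1],[0,0,0],-1]]'
python3 - <<'E'
from h import *
goal(-.002,.081,.053)
a=read_camera('wrist');b=read_camera('scene')
b=cv2.resize(b[270:390,360:460],None,fx=4,fy=4,interpolation=cv2.INTER_CUBIC)
cv2.imwrite('pics/ws6.png',np.hstack([a[:,140:500],b])[:,:,::-1])
E
```

```text
time_s: 11.05
position: [0.5039, 0.2645, 0.0548]
tcp_rot: [0.999, 0.036, -0.001, 0.0]
contact_force: [0.1, 0.4, 0.1]
opening: 0.0
shift [ 0.3 11.   1.8] rot [ 0.     0.002 -0.002] now loc [-0.0023  0.092 ] 0.0548 F [0.1 0.4 0.1] t 11.05
```

View pics/ws6.png

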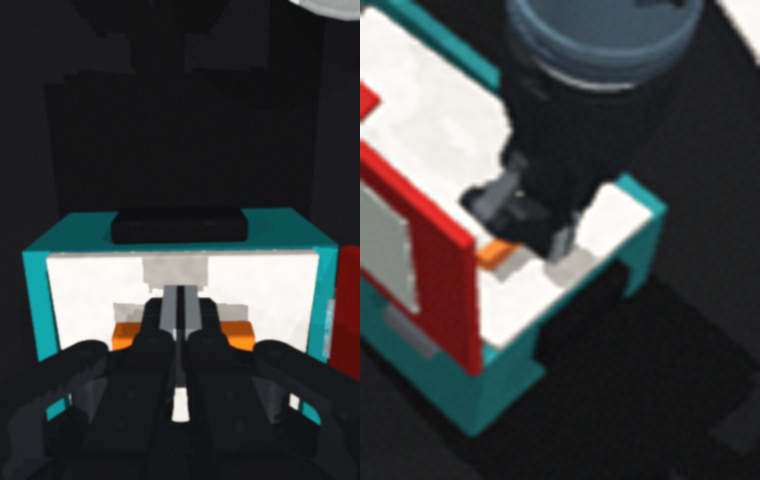

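It works: the plate has moved, and its end (row 252) is now close to the inner rim edge. I'll push the remaining distance and watch for force.

```bash
python3 -m crank '[[[0,3,1],[0,0,0],-1],[[0,6,1],[0,0,0],-1],[[0,8,2],[0,0,0],-1],[[0,9,2],[0,0,0],-1],[[0,9,2],[0,0,0],-1]]'
python3 - <<'E'
from h import *
goal(-.002,.079,.047)
a=read_camera('wrist')
for r in range(225,275,3): print(r,a[r,[200,230,420,440]].sum(1))
E
```

```text
time_s: 11.65
position: [0.5044, 0.2555, 0.0527]
tcp_rot: [0.999, 0.036, -0.001, 0.0]
contact_force: [-0.5, -0.4, 0.5]
opening: -0.0001
shift [0.4 3.9 5.7] rot [ 0.     0.003 -0.002] now loc [-0.0024  0.0829] 0.0527 F [-0.5 -0.4  0.5] t 11.65
225 [181 180 210 228]
228 [178 179 365 373]
231 [262 316 370 372]
234 [369 370 371 376]
237 [366 365 372 372]
240 [366 365 372 371]
243 [368 367 369 369]
246 [367 367 357 373]
249 [368 369 362 366]
252 [377 383 549 571]
255 [508 566 738 741]
258 [726 746 747 746]
261 [749 750 750 749]
264 [751 747 754 749]
267 [753 744 755 749]
270 [755 743 752 745]
273 [753 744 749 743]
```

```bash
python3 -m crank '[[[0,1,1],[0,0,0],-1],[[0,2,1],[0,0,0],-1],[[0,3,1],[0,0,0],-1],[[0,3,1],[0,0,0],-1]]'
python3 - <<'E'
from h import *
goal(-.002,.078,.047)
a=read_camera('wrist');np.save('a.npy',a)
for r in range(225,290,3): print(r,a[r,[200,230,420,440]].sum(1))
E
```

```text
time_s: 12.1
position: [0.5046, 0.2525, 0.0517]
tcp_rot: [0.999, 0.036, -0.001, 0.0]
contact_force: [-0.2, -0.3, -0.8]
opening: 0.0
shift [0.4 1.9 4.7] rot [ 0.     0.003 -0.002] now loc [-0.0024  0.0799] 0.0517 F [-0.2 -0.3 -0.8] t 12.1
225 [286 335 371 368]
228 [363 370 373 363]
231 [364 364 369 370]
234 [364 365 371 369]
237 [363 369 366 363]
240 [365 365 356 395]
243 [362 365 282 368]
246 [334 302 469 460]
249 [406 433 710 721]
252 [653 709 746 745]
255 [746 750 749 746]
258 [749 749 752 748]
261 [752 745 754 749]
264 [753 742 751 745]
267 [753 743 749 743]
270 [750 744 746 743]
273 [746 749 747 746]
276 [742 752 745 747]
279 [741 751 740 749]
282 [745 749 739 747]
285 [746 746 737 746]
288 [743 745 743 743]
```

```bash
python3 -m crank '[[[0,-2,0],[0,0,0],-1],[[0,-2,4],[0,0,0],-1],[[0,-2,7],[0,0,0],-1],[[0,-2,7],[0,0,0],-1]]'; python3 -m crank '[[[0,1,0],[0,0,0],-1],[[0,2,0],[0,0,0],-1],[[0,3,0],[0,0,0],-1],[[0,4,0],[0,0,0],-1],[[0,4,0],[0,0,0],-1]]'
python3 - <<'E'
from h import *
goal(-.002,.076,.045)
a=read_camera('wrist');b=read_camera('scene')
b=cv2.resize(b[270:390,360:460],None,fx=4,fy=4,interpolation=cv2.INTER_CUBIC)
cv2.imwrite('pics/ws7.png',np.hstack([a[:,140:500],b])[:,:,::-1])
E
```

```text
time_s: 12.55
position: [0.5039, 0.2544, 0.044]
tcp_rot: [0.999, 0.036, -0.002, 0.0]
contact_force: [-0.3, 0.1, -0.3]
opening: 0.0
time_s: 13.05
position: [0.5034, 0.2533, 0.0442]
tcp_rot: [0.999, 0.036, -0.002, -0.002]
contact_force: [-2.7, 12.1, 0.7]
opening: -0.0
shift [ 1.5  4.8 -0.8] rot [-0.004  0.004 -0.003] now loc [-0.0035  0.0808] 0.0442 F [-2.7 12.1  0.7] t 13.05
```

A 12 N reaction shows the plate is against the tab wall and its end has dropped. Next I'll go over the rib and press.

```bash
python3 -m crank '[[[1,-3,0],[0,0,0],-1],[[1,-3,-14],[0,0,0],-1],[[1,-3,-16],[0,0,0],-1],[[1,14,-16],[0,0,0],-1],[[1,14,-16],[0,0,0],-1],[[1,14,-10],[0,0,0],-1],[[1,14,-7],[0,0,0],-1],[[1,14,-7],[0,0,0],-1]]'
python3 -c "
from h import *
goal(-.002,.066,.042)"
```

```text
time_s: 13.95
position: [0.5056, 0.2396, 0.0508]
tcp_rot: [0.999, 0.036, -0.002, -0.002]
contact_force: [0.3, -0.7, 0.8]
opening: 0.0001
shift [0.4 1.  8.8] rot [-0.004  0.004 -0.003] now loc [-0.0023  0.067 ] 0.0508 F [ 0.3 -0.7  0.8] t 13.95
```

```bash
python3 -m crank '[[[0,1,2],[0,0,0],-1],[[0,1,4],[0,0,0],-1],[[0,1,6],[0,0,0],-1],[[0,1,8],[0,0,0],-1],[[0,1,9],[0,0,0],-1],[[0,1,9],[0,0,0],-1]]'
python3 -c "
from h import *
goal(-.002,.066,.042)"
```

```text
time_s: 14.55
position: [0.5056, 0.2389, 0.043]
tcp_rot: [0.999, 0.036, -0.002, -0.002]
contact_force: [-4.3, 0.5, 12.1]
opening: -0.0001
shift [0.4 0.3 1. ] rot [-0.004  0.003 -0.002] now loc [-0.0024  0.0663] 0.043 F [-4.3  0.5 12.1] t 14.55
```

```bash
python3 -m crank '[[[0,0,3],[0,0,0],-1],[[0,0,5],[0,0,0],-1],[[0,0,5],[0,0,0],-1]]'
python3 -m crank '[[[0,0,-8],[0,0,0],-1],[[0,-40,-60],[0,0,0],-1],[[0,-40,-90],[0,0,0],-1],[[0,-40,-90],[0,0,0],-1],[[0,-40,-90],[0,0,0],-1]]'
python3 - <<'E'
from h import *
goal(-.002,.066,.042)
m=camera_model('wrist');a=read_camera('wrist')
o=mask(a,(5,150,120),(15,255,255));n,l,st,ce=cv2.connectedComponentsWithStats(o)
for i in range(1,n):
    if st[i,4]>60:
        p=ray(m,ce[i],.070);print(st[i],ce[i].round(),w2loc(p).round(4))
b=read_camera('scene')
b=cv2.resize(b[250:390,330:460],None,fx=3.42,fy=3.42,interpolation=cv2.INTER_CUBIC)
cv2.imwrite('pics/ws8.png',np.hstack([cv2.resize(a[150:390,230:430],None,fx=2,fy=2)[:b.shape[0]],b[:480]])[:,:,::-1])
E
```

```text
time_s: 14.85
position: [0.5059, 0.239, 0.0427]
tcp_rot: [0.999, 0.037, -0.001, -0.002]
contact_force: [-12.9, -2.9, 38.8]
opening: -0.0001
time_s: 15.35
position: [0.5034, 0.2788, 0.1334]
tcp_rot: [0.999, 0.037, 0.0, -0.002]
contact_force: [0.1, 0.3, -0.4]
opening: 0.0
shift [-0.4 40.5 91.3] rot [-0.004 -0.    -0.001] now loc [-0.0016  0.1062] 0.1334 F [ 0.1  0.3 -0.4] t 15.35
[291 244  57   3  84] [320. 245.] [-0.0011  0.103 ]
[338 285  25  16 334] [350. 292.] [0.0191 0.0698]
[276 286  27  17 352] [289. 293.] [-0.0223  0.0689]
```

View pics/ws8.png

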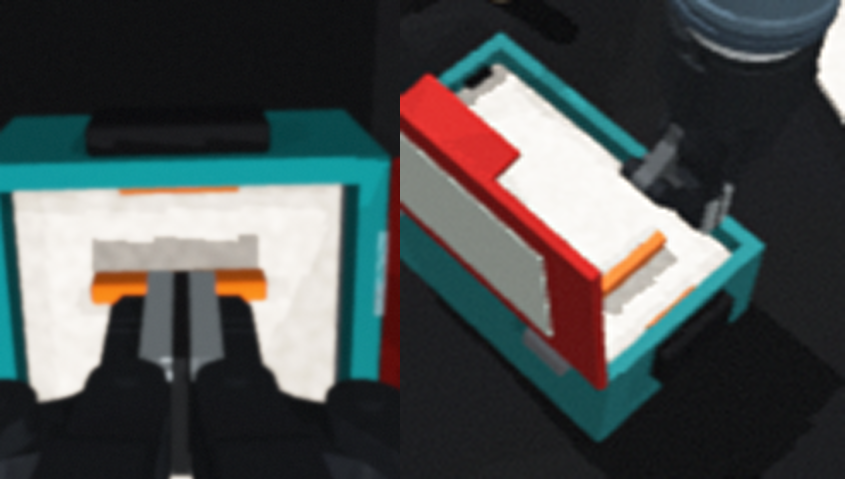

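The plate is home. The catch shows above the plate end at wrist crop (180,190), the black tab covers the far end, and pressing stopped hard at 39 N. For the lid, I'll work out its angle and the path to follow.

```bash
cat >> h.py <<'E'
def corner(th,r,e=.008): return .067-r*np.cos(th)+e*np.sin(th), .072+r*np.sin(th)+e*np.cos(th)
def lidtcp(th,r): x,z=corner(th,r); return x+.0145, z-.028
E
python3 - <<'E'
from h import *
m=camera_model('top');im=cv2.imread('pics/top0.png')[:,:,::-1].copy()
r=mask(im,(0,150,60),(6,255,255))|mask(im,(174,150,60),(180,255,255))
col=[236,225,247]
for c in col:
    rows=np.where(r[170:215,c])[0]+170;print(c,rows.min(),rows.max())
for th in(1.65,1.75,1.85,1.95):
    x,z=corner(th,.145);print(th,proj(m,loc2w(x,.0,z)).round(1))
for th in(1.95,1.8,1.57,1.3,1.0,.8,.6,.4,.2,.1,0): x,z=lidtcp(th,.13);print(th,round(x*1e3),round(z*1e3))
goal(.15,0,.25)
E
```

```text
236 186 213
225 187 214
247 185 212
1.65 [237.6 191.9]
1.75 [237.4 185.8]
1.85 [237.2 180. ]
1.95 [237.2 174.7]
1.95 137 162
1.8 119 169
1.57 89 174
1.3 54 171
1.0 18 158
0.8 -3 143
0.6 -21 124
0.4 -35 102
0.2 -44 78
0.1 -47 65
0 -48 52
shift [ 152.8  104.8 -119.7] rot [-0.003  0.004 -0.002] now loc [-0.0032  0.1054] 0.1312 F [ 0.4 -0.3  0. ] t 15.45
```

```bash
python3 -m crank '[[[0,0,-50],[0,0,0],-1],[[0,0,-100],[0,0,0],-1],[[0,0,-122],[0,0,0],-1],[[0,0,-122],[0,0,0],-1],[[40,35,-122],[0,0,0],-1],[[80,70,-122],[0,0,0],-1],[[120,105,-122],[0,0,0],-1],[[152,105,-122],[0,0,0],-1],[[152,105,-122],[0,0,0],-1],[[152,105,-122],[0,0,0],-1]]'
python3 -c "
from h import *
goal(.145,0,.169)"
```

```text
time_s: 16.45
position: [0.6611, 0.1828, 0.2477]
tcp_rot: [0.999, 0.036, -0.006, -0.001]
contact_force: [-0.2, 0.9, 0.3]
opening: 0.0
shift [-2.5 -1.1 78.8] rot [-0.003  0.011 -0.003] now loc [ 0.1484 -0.0013] 0.2477 F [-0.2  0.9  0.3] t 16.45
```

```bash
python3 -m crank '[[[-2,-1,30],[0,0.01,0],-1],[[-2,-1,60],[0,0.01,0],-1],[[-2,-1,79],[0,0.01,0],-1],[[-2,-1,79],[0,0.01,0],-1],[[-12,-1,79],[0,0.01,0],-1],[[-22,-1,78],[0,0.01,0],-1],[[-32,-1,77],[0,0.01,0],-1],[[-42,-1,75],[0,0.01,0],-1],[[-52,-1,75],[0,0.01,0],-1],[[-57,-1,75],[0,0.01,0],-1],[[-57,-1,75],[0,0.01,0],-1]]'
python3 - <<'E'
from h import *
goal(.054,0,.171)
m=camera_model('top');im=read_camera('top')
r=mask(im,(0,150,60),(6,255,255))|mask(im,(174,150,60),(180,255,255))
for c in (195,200,275,283):
    rows=np.where(r[150:270,c])[0]+150;print(c,rows.min() if len(rows) else 0,rows.max() if len(rows) else 0)
E
```

```text
time_s: 17.55
position: [0.6025, 0.18, 0.174]
tcp_rot: [0.999, 0.036, -0.001, -0.001]
contact_force: [0.4, -0.3, -1.2]
opening: -0.0004
shift [-35.8   0.4   3. ] rot [-0.003  0.001 -0.003] now loc [0.0898 0.0002] 0.174 F [ 0.4 -0.3 -1.2] t 17.55
195 201 214
200 200 217
275 193 209
283 192 208
```

The lid follows. I'll continue round its arc.

```bash
python3 -m crank '[[[-12,0,0],[0,0,0],-1],[[-24,0,1],[0,0,0],-1],[[-36,0,3],[0,0,0],-1],[[-48,0,6],[0,0,0],-1],[[-60,0,11],[0,0,0],-1],[[-72,0,16],[0,0,0],-1],[[-83,0,23],[0,0,0],-1],[[-93,0,31],[0,0,0],-1],[[-93,0,31],[0,0,0],-1]]'
python3 - <<'E'
from h import *
goal(-.021,0,.124)
b=read_camera('scene')
cv2.imwrite('pics/s9.png',cv2.resize(b[190:400,250:500],None,fx=2.5,fy=2.5)[:,:,::-1])
E
```

```text
time_s: 18.5
position: [0.508, 0.1732, 0.1415]
tcp_rot: [0.999, 0.036, -0.003, -0.001]
contact_force: [0.1, 0.0, -1.0]
opening: -0.0
shift [-16.    0.7  17.6] rot [-0.003  0.005 -0.003] now loc [-0.0049  0.0006] 0.1415 F [ 0.1  0.  -1. ] t 18.5
```

View pics/s9.png

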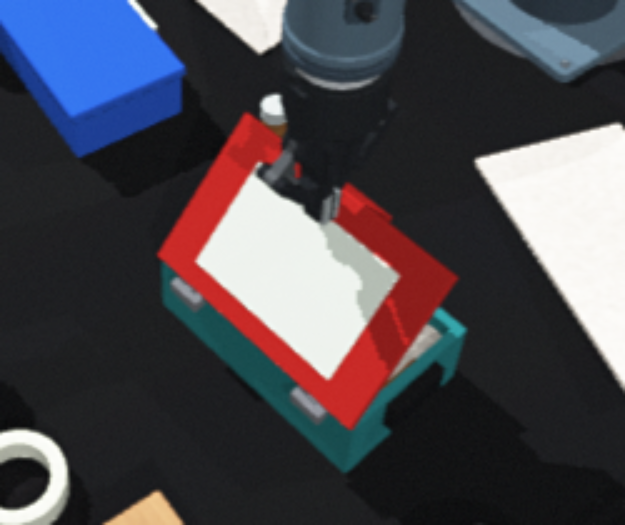

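The lid is half shut, with the fingertip at about (325,210) near its free edge. I'll continue from (-5,141) to 0.1 rad.

```bash
python3 -m crank '[[[-9,0,9],[0,0,0],-1],[[-17,0,18],[0,0,0],-1],[[-24,0,28],[0,0,0],-1],[[-30,0,39],[0,0,0],-1],[[-35,0,51],[0,0,0],-1],[[-39,0,63],[0,0,0],-1],[[-41,0,70],[0,0,0],-1],[[-42,0,75],[0,0,0],-1],[[-42,0,75],[0,0,0],-1]]'
python3 -c "
from h import *
goal(-.050,0,.052)"
```

```text
time_s: 19.45
position: [0.4667, 0.1704, 0.0666]
tcp_rot: [0.999, 0.036, -0.003, -0.001]
contact_force: [0.4, -0.3, 0.3]
opening: 0.0001
shift [-3.5  1.  14.7] rot [-0.003  0.005 -0.004] now loc [-0.0464  0.0009] 0.0666 F [ 0.4 -0.3  0.3] t 19.45
```

```bash
python3 -m crank '[[[-4,0,4],[0,0,0],-1],[[-4,0,8],[0,0,0],-1],[[-5,0,11],[0,0,0],-1],[[-5,0,14],[0,0,0],-1],[[-5,0,16],[0,0,0],-1],[[-5,0,16],[0,0,0],-1]]'
python3 -c "
from h import *
goal(-.050,0,.052)"
```

```text
time_s: 20.05
position: [0.4623, 0.1702, 0.0531]
tcp_rot: [0.999, 0.036, -0.001, -0.001]
contact_force: [-4.3, -0.6, 23.0]
opening: 0.0001
shift [0.7 1.  1.1] rot [-0.003  0.003 -0.003] now loc [-0.0507  0.001 ] 0.0531 F [-4.3 -0.6 23. ] t 20.05
```

```bash
python3 -m crank '[[[0,0,2],[0,0,0],-1],[[0,0,4],[0,0,0],-1],[[0,0,4],[0,0,0],-1]]'
python3 -m crank '[[[0,0,-15],[0,0,0],-1],[[0,0,-60],[0,0,0],-1],[[0,0,-110],[0,0,0],-1],[[-120,0,-150],[0,0,0],-1],[[-120,0,-170],[0,0,0],-1],[[-120,0,-170],[0,0,0],-1],[[-120,0,-170],[0,0,0],-1],[[-120,0,-170],[0,0,0],-1]]'
python3 - <<'E'
from h import *
goal(-.05,0,.2)
a=read_camera('top');b=read_camera('scene')
A=cv2.resize(a[90:300,110:390],None,fx=1.4,fy=1.4);B=cv2.resize(b[200:400,230:480],None,fx=1.6,fy=1.6)
h=min(len(A),len(B));cv2.imwrite('pics/fin.png',np.hstack([A[:h],B[:h]])[:,:,::-1])
m=camera_model('top')
r=mask(a,(0,150,60),(6,255,255))|mask(a,(174,150,60),(180,255,255));r[:180]=0;r[290:]=0;r[:,:180]=0;r[:,310:]=0
p=cv2.findNonZero(r);q=cv2.boxPoints(cv2.minAreaRect(p));
for u in q: w=ray(m,u,.080);print(u.round(1),w2loc(w).round(4))
E
```

```text
time_s: 20.35
position: [0.4626, 0.1703, 0.0529]
tcp_rot: [0.999, 0.036, -0.0, -0.001]
contact_force: [-11.3, -2.9, 37.5]
opening: 0.0
time_s: 21.15
position: [0.3427, 0.1613, 0.223]
tcp_rot: [0.999, 0.036, 0.0, -0.001]
contact_force: [1.6, 0.3, -0.6]
opening: -0.0002
shift [120.7   0.8  23. ] rot [-0.002 -0.    -0.002] now loc [-0.1707  0.0011] 0.223 F [ 1.6  0.3 -0.6] t 21.15
[195.6 217.6] [0.0664 0.1181]
[289.9 208.2] [ 0.0715 -0.1066]
[296.  269.2] [-0.0753 -0.1102]
[201.7 278.6] [-0.0795  0.1105]
```

The picture limit is reached, so I'll check the lid by a light touch. If it had sprung back, the finger would meet it at TCP z of about 0.06.

```bash
python3 -m crank '[[[60,0,0],[0,0,0],-1],[[120,0,0],[0,0,0],-1],[[120,0,50],[0,0,0],-1],[[120,0,100],[0,0,0],-1],[[120,0,150],[0,0,0],-1],[[120,0,165],[0,0,0],-1],[[120,0,168],[0,0,0],-1],[[120,0,168],[0,0,0],-1]]'
python3 -m crank '[[[0,0,0.5],[0,0,0],-1],[[0,0,1],[0,0,0],-1],[[0,0,1],[0,0,0],-1]]'
python3 -m crank '[[[0,0,0.5],[0,0,0],-1],[[0,0,1],[0,0,0],-1],[[0,0,1],[0,0,0],-1]]'
```

```text
time_s: 22.05
position: [0.4589, 0.1693, 0.0531]
tcp_rot: [0.999, 0.036, -0.006, -0.0]
contact_force: [-14.9, -3.2, 22.6]
opening: -0.0002
time_s: 22.35
position: [0.4588, 0.1692, 0.053]
tcp_rot: [0.999, 0.036, -0.007, -0.0]
contact_force: [-8.9, -0.8, 27.2]
opening: 0.0003
time_s: 22.65
position: [0.4587, 0.1692, 0.053]
tcp_rot: [0.999, 0.036, -0.008, -0.0]
contact_force: [-8.5, -0.6, 26.6]
opening: -0.0002
```

```bash
for k in 1; do python3 -m crank '[[[0,0,-2],[0,0,0],-1],[[0,0,-2],[0,0,0],-1],[[0,0,-2],[0,0,0],-1]]'|grep -E 'pos|force'; done
python3 -m crank '[[[0,0,-1],[0,0,0],-1],[[0,0,-1],[0,0,0],-1],[[0,0,-1],[0,0,0],-1]]'|grep -E 'pos|force'
python3 -m crank '[[[0,0,-20],[0,0,0],-1],[[0,0,-60],[0,0,0],-1],[[0,0,-110],[0,0,0],-1],[[-120,0,-150],[0,0,0],-1],[[-120,0,-160],[0,0,0],-1],[[-120,0,-160],[0,0,0],-1],[[-120,0,-160],[0,0,0],-1],[[-120,0,-160],[0,0,0],-1]]'
python3 - <<'E'
from h import *
import re
m=camera_model('scene');b=read_camera('scene');s=state();print(s['contact_force'])
r=mask(b,(0,130,50),(6,255,255))|mask(b,(174,130,50),(180,255,255));r[:200]=0;r[:,:270]=0;r[400:]=0
print(cv2.approxPolyDP(cv2.convexHull(cv2.findNonZero(r)),4,True)[:,0].tolist())
for th in(0,.1):
    x,z=corner(th,.145);print(th,[proj(m,loc2w(x,y,z)).round(1).tolist() for y in(.1105,-.1105)],proj(m,loc2w(.067,.1105,.08)).round(1))
E
```

```text
position: [0.4586, 0.169, 0.0537]
contact_force: [0.3, 0.1, 0.2]
position: [0.4585, 0.1689, 0.0543]
contact_force: [0.6, 0.1, 0.8]
time_s: 24.05
position: [0.3422, 0.1606, 0.217]
tcp_rot: [0.999, 0.036, -0.008, -0.0]
contact_force: [-0.0, -0.2, 0.2]
opening: -0.0001
[1.54992296 0.37419088 0.26482886]
[[440, 317], [391, 360], [314, 290], [364, 255]]
0 [[438.3, 315.8], [362.3, 252.7]] [387.9 358.4]
0.1 [[439.0, 312.2], [362.2, 248.9]] [387.9 358.4]
```

```bash
python3 -c "
from rig import *
print(sign_off())"
```

```text
the job is handed in; nothing more can be done
None
```

I pushed the plate under the tabs, pressed it down past the orange catch, swung the lid over and pressed it shut. The job was handed in at about 24 s of the 64 s allowed; no verdict is given.

**Plate:** it met the tab wall with a 12 N reaction. Pressing on the rib then ended at a hard stop (39 N), and the picture showed the catch above the plate's end.

**Lid:** it came to a rigid stop at the shut height. The force was gone 0.7 mm above that stop, so the lid does not spring back. Its free-edge corners in the scene image matched angle 0 to about 2–3 pixels, against 4–6 for 0.1 rad.

**Checks that disagreed or failed:**
- **Fingertip height:** the tip's lower end proved to be about 28 mm behind the reported TCP. My first push passed over the rib without touching it; I found the offset by touch and corrected for it.
- **Lid touch check:** it came down harder than intended, about 27 N.
- **Final picture:** it could not be viewed because the limit of 12 was reached, so the last look was numeric only.
- **Other objects:** I did not measure their positions at the end. The only contacts I felt were with the plate and the lid.

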